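Show which bearing goes into which bore

TASK

Show a colleague the next assembly step on the two robot-link castings: one still has an empty bearing bore, the other already has its bearing fitted. First point with the fingertips, from a couple of centimetres straight above its centre, at the loose ball bearing that fits the empty bore and stay there for two seconds; then point in the same way at the centre of the empty bore, stay there for two seconds, and finish still pointing at it. Only point: do not touch, move or lift anything.

Things in the scene. Friction and masses are not known exactly. Their poses are not given: they have to be found in the camera images.
- bearing_medium_top (a point): The bearing that fits: loose ball bearing lying flat on the desk, 47 mm outside diameter, 20 mm hole, 14 mm tall (steel rings, black seal); the middle one of three sizes, the same as the one already fitted in the other casting. The point is the centre of its top face (over the hole); z up.
- bearing_large_top (a point): A loose ball bearing too large for the bore: 62 mm outside diameter, 30 mm hole, 16 mm tall, lying flat on the desk. The point is the centre of its top face; z up.
- bearing_small_top (a point): A loose ball bearing too small for the bore: 35 mm outside diameter, 15 mm hole, 11 mm tall, lying flat on the desk. The point is the centre of its top face; z up. The three bearings lie in a row across the desk nearest the robot, in any order, at least 80 mm apart between centres.
- link_empty_bore (a point): Bore of the casting without a bearing: ivory-painted robot link, fixed to the desk, 207 mm long. At one end is a round eye, 74 mm outside diameter, 60 mm tall, with an open upright bore lined with bright steel, 47 mm in diameter, 24 mm deep. The point is the centre of the mouth of the bore, 60 mm above the desk; z up, x along the casting towards its closed far end (a 60 mm round boss, 140 mm away and 58 mm tall, with four screw heads).
- link_fitted_bore (a point): The same point on the other casting, which is identical and also fixed to the desk, but whose bore is filled by a 47 mm bearing flush with the top. The two castings stand side by side beyond the bearings, either one on the left. Tall bystanders: a spray can (190 mm tall) to the far left of the castings and an open laptop (215 mm) at the near left; all else within reach is lower than 100 mm.
Mind the look-alikes: they are no part of the job. What is shaped like the part that bears link_empty_bore but purple is not meant.

How it is judged (in metres and radians):
On the way, in this order (a step that is already met when the one before it is completed fails the run):
1. the fingertips dwell just above the bearing that fits the empty bore (horizontal distance between the grasp point and bearing_medium_top below 0.02 m and z of the grasp point in the frame of bearing_medium_top between 0.02 and 0.075 m), for 1.5 s.
2. the fingertips dwell just above the empty bore (horizontal distance between the grasp point and link_empty_bore below 0.02 m and z of the grasp point in the frame of link_empty_bore between 0.02 and 0.075 m), for 1.5 s.
At the end, for the whole second after the job is handed in: The gripper still points at the empty bore: the grasp point between the finger pads (about 19 mm behind the tips) within 20 mm horizontally of the bore's axis and 20 to 75 mm above its mouth, touching nothing; all three bearings within 5 mm of where they started (all of step 2 and distance of each of bearing_large_top, bearing_medium_top, bearing_small_top from where it was at the start of the episode below 0.005 m).
It fails at once if the robot touches anything (over 0.5 N) (contact force between any of the fingers, the arm and anything else above 0.5 N).
It fails at once if a bearing is moved or lifted by more than 5 mm (distance of any of bearing_large_top, bearing_medium_top, bearing_small_top from where it was at the start of the episode above 0.005 m).
It also fails if it takes over 43 s, if anything falls off the work surface, if the arm or the gripper's body presses on something with over 40 N, if the wrist force passes 120 N, or if a joint passes its speed limit or range.

ROBOT

A 7-joint arm with a two-finger parallel gripper is mounted at the origin on the work surface. World frame = base frame: x ahead of the robot, y to its left, z up, the work surface at z = 0. Lengths are in mm, angles in rad, forces in N, time in s.
With the tool pointing down it reaches from about 400 to 875 mm from the base axis. Payload 4.4 kg.
Tool frame: the origin (TCP) lies at the very end of the fingers, on their centre line; the grasp point (between the pads) lies 19 mm behind it; y points along the fingers, x is the direction in which the jaws open and shut, and the axes are right-handed (so a half turn about y gives the same grasp; the last joint's range is limited). The gripper opens to 85 mm and grips with 20 to 120 N. Pads are 22 mm wide; open, the fingers measure 114 mm over their backs; the gripper's body (76 mm by 85 mm) begins 54 mm behind the grasp point. The pads swing forward as they close: fully open they stand 13 mm farther back than shut.
Start: joints at [-1.336, 0.628, 0.038, 1.517, -0.027, 0.996, -0.02], TCP at [192.561, 620.837, 231.313] pointing down, gripper open.
Joint ranges: [-3.06, 3.06], [-0.37, 2.12], [-1.25, 1.32], [0.18, 2.47], [-1.1, 4.24], [0.23, 1.98], [-2.94, 2.94]. Speed limits (rad/s): [2.57, 2.57, 3.14, 3.14, 3.14, 3.14, 3.14].

INTERFACE

Orientations are given as [roll, pitch, yaw] about the fixed x, y, z axes, in that order (R = Rz(yaw) Ry(pitch) Rx(roll)).
In Python, from cell import readout, eyes, finish_job gives the robot as it stands. The module is installed in compiled form; this text tells all that it offers.
- The arm moves only by the tool apply_moves, never from a script. Its argument "commands" is a list that holds one entry, the list of rows, each a list of 6 numbers: the shift along the tool's x, y, z in units of 0.04 m (1.0 is 0.04 m), then the turn, a rotation vector about the tool's x, y, z in units of 5 degrees (1.0 is 5 degrees). A call has 1 to 8 rows; each row shifts and turns the pose as measured when the row begins, along the tool's axes as they then stand; what a row does not reach is not made up. A row lasts 1/12 s, in which the tool goes at most 41.7 mm and 7.16 degrees, less where a joint would pass 70% of its speed; a pose out of reach is approached as far as the arm can. A call with a number of a shift or a turn outside -1 to 1 is refused whole. A call with a gripper value outside its range is refused whole. "claw" is the finger opening in mm, from 0 to 85.4, set as the call begins (left out, the last holds). The fingers move at their own pace and stop on an object; the grip force is fixed at half the most. Time passes only in rows, so rows that do not move let the fingers close. It gives the time, the measured TCP pose, the force and the opening at its end, in the units of the state.
- readout.read_state(): the state, without advancing time (a new reading comes with each control period).
- eyes.get_image(name): name is "scene" or "side" or "wrist"; returns a dict with "image" (420x560x3 uint8, red, green, blue), "mtx" (3x3 intrinsics, pixels), "rvec" (rotation vector, rad) and "tvec" (3), from world to camera coordinates, as OpenCV has them. Camera axes: x right, y down, z forward; pixel columns grow to the right and rows downward; lengths in mm; the calibration is good to about 2 mm. A picture is of the moment at which its call begins. There is no depth.
- finish_job(): hands the job in, once; it reports no verdict.
The state is a dict: "clock": time; "qpos": joint angles; "qd": joint speeds; "tau": joint torques, N m; "eef_pos": TCP position; "tool_rot": TCP orientation; "force": force on the tool from outside, world axes, zero at the start; "torque": the same for the moment, N m; "width": finger opening in mm.
Only numpy, scipy, OpenCV 4.12 (cv2) and the standard library are available. Lean on these libraries where they do the work, as an engineer would, in place of code of your own. Each camera call takes 0.05 s, during which the arm holds its last target. There are 200 camera calls.

## Working session

There is one attempt and no reset: what is moved stays moved. The work goes in short steps, Python scripts to look and compute and a tool call to move; the robot and the scene stay as the last step left them, time stands still between calls to the robot, and variables do not carry over. Pictures are saved under pics/ and viewed, about 8 in all and at most 12, crops included, and the job is handed in when it is done.

Besides the shell and the picture viewer there is one more tool, called as name(argument=value, ...), one argument or row to a line, values as JSON. apply_moves: Moves the arm, as the interface text tells. Shifts and turns lie within -1 to 1; 1 stands for 0.04 m of shift or 5 degrees of turn. Its arguments: {"type":"object","properties":{"commands":{"type":"array"},"claw":{"type":"number"}},"required":["commands"]}

```bash
mkdir -p pics
cat > h.py <<'E'
import numpy as np, cv2
from cell import readout, eyes, finish_job
def snap(n,tag):
    d=eyes.get_image(n); cv2.imwrite(f'pics/{tag}.png',cv2.cvtColor(d['image'],cv2.COLOR_RGB2BGR))
    np.savez(f'pics/{tag}.npz',**d); return d
def ray(d,u,v,z):
    R=cv2.Rodrigues(np.array(d['rvec'],float))[0]; t=np.array(d['tvec'],float).ravel()
    c=-R.T@t; r=R.T@np.linalg.inv(d['mtx'])@[u,v,1]; return c+r*(z-c[2])/r[2]
def proj(d,p):
    return cv2.projectPoints(np.array([p],float),np.array(d['rvec'],float),np.array(d['tvec'],float),np.array(d['mtx'],float),None)[0].ravel()
E
python3 - <<'E'
from h import *
for n in('scene','side','wrist'): snap(n,n+'0')
s=readout.read_state(); print(s)
E
```

```text
{'clock': 0.15, 'qpos': array([-1.33582003,  0.62916419,  0.03845965,  1.51810247, -0.02702863,
        0.99629175, -0.01999867]), 'qd': array([-0.00082639, -0.00223678, -0.00019471, -0.00259862, -0.00012067,
        0.00105495,  0.00041312]), 'tau': array([ 3.13703596e-03, -5.63801730e+01,  1.22846738e+00, -1.93648660e+01,
        1.11882089e-02,  7.44383986e-03, -2.77735968e-08]), 'eef_pos': array([192.40136635, 620.3945441 , 230.59220723]), 'tool_rot': array([-1.57078655e+00,  1.44800872e-03,  1.26999750e+00]), 'force': array([ 0.057109  ,  0.34223128, -0.17737485]), 'torque': array([ 0.02745441, -0.0266639 ,  0.02511454]), 'width': 85.40412892885986}
```

View pics/scene0.png

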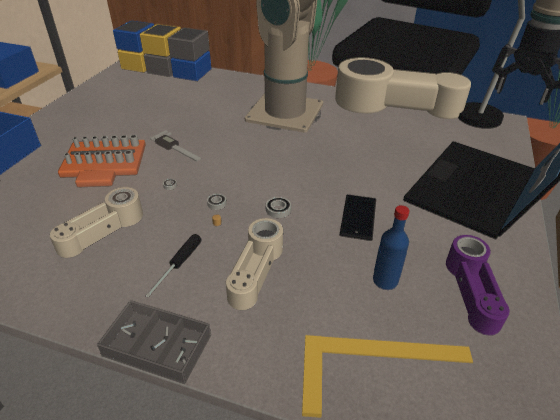

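View pics/side0.png

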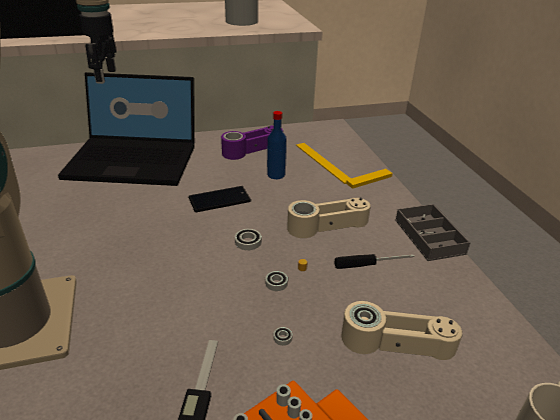

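Scene view: the robot is at the top. Small bearing at (170,184), medium at (217,201), large at (278,207). The casting with the bearing fitted has its eye at (123,197), the empty one at (265,231). The purple look-alike is at (470,247). Side view: large (248,239), medium (277,281), small (283,336), empty bore (303,209), fitted bore (365,317), purple (233,140).
My choice is the medium bearing and the ivory bore at scene (265,231). I'll check both in one close crop.

Run:
```python
from h import *
D={n:dict(np.load(f'pics/{n}0.npz')) for n in('scene','side')}
W={'scene':{'S':(170,184,11),'M':(217,201,14.),'L':(278,207,16),'E':(265,228,0),'F':(122,196,0)},
'side':{'S':(283,336,11),'M':(277,281,14),'L':(248,239,16),'E':(303,209,60),'F':(365,316,60)}}
Hh={'S':11,'M':14,'L':16,'E':60,'F':60}
for k in Hh:
    print(k,[ray(D[n],*W[n][k][:2],Hh[k]).round(1)[:2] for n in D])
a=D['scene']['image'][170:270,150:300]; b=D['side']['image'][195:295,230:380]
m=np.vstack([cv2.resize(x,None,fx=3,fy=3,interpolation=cv2.INTER_CUBIC) for x in(a,b)])
cv2.imwrite('pics/crop1.png',m[...,::-1])
# size estimates: ring ellipse fits via bright/dark mask of bearings
for n in D:
    g=cv2.cvtColor(D[n]['image'],cv2.COLOR_RGB2GRAY)
    for k in'SML':
        u,v,_=W[n][k]; c=g[v-16:v+17,u-18:u+19]; bg=np.median(g[v-30:v+30,u-30:u+30])
        mk=(cv2.absdiff(c,np.full_like(c,int(bg)))>22).astype(np.uint8)
        cs=max(cv2.findContours(mk,cv2.RETR_EXTERNAL,2)[0],key=cv2.contourArea)
        x,y,w,h=cv2.boundingRect(cs); p=[ray(D[n],x+u-18+q,y+h/2+v-16,Hh[k]/2) for q in(0,w)]
        (ex,ey),_,_=cv2.fitEllipse(cs)
        print(n,k,'width mm',round(np.linalg.norm(p[1]-p[0]),1),'ctr',ray(D[n],ex+u-18,ey+v-16,Hh[k]*.6).round(1)[:2])
```

```text
S [array([ 482.3, -146.4]), array([ 475.9, -157. ])]
M [array([508.4,  -4.3]), array([501.9, -18.2])]
L [array([483.1, 142. ]), array([473., 129.])]
E [array([607.9, 155.8]), array([610.1, 155. ])]
F [array([ 614.4, -186. ]), array([ 616.1, -188.7])]
scene S width mm 22.7 ctr [ 471.1 -155.4]
scene M width mm 46.1 ctr [495.9 -12. ]
scene L width mm 57.8 ctr [467.  136.9]
side S width mm 36.5 ctr [ 476.3 -152.8]
side M width mm 49.7 ctr [502.6 -10.7]
side L width mm 61.9 ctr [474.1 136.7]
```

View pics/crop1.png

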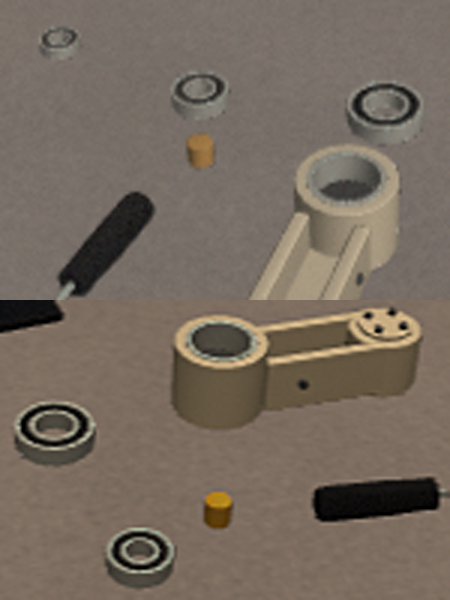

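Choice confirmed: the middle-sized bearing is near (501,-11) and the open, steel-lined bore near (609,155). I'll rise clear of the laptop first, then swing round.

apply_moves(
  commands=[
    [[0, -1, 0, 0, 0, 0], [0, -1, 0, 0, 0, 0], [0, 0, -0.8, 0, 0.6, 0], [0, 0, -0.8, 0, 0.6, 0], [0, 0, -0.8, 0, 0.6, 0], [0, 0, -0.8, 0, 0.6, 0], [0, 0, -0.8, 0, 0.6, 0], [0, 0, -0.8, 0, 0.6, 0]],
  ],
  claw=0,
)

```text
clock: 0.82
eef_pos: [359.9, 543.6, 310.1]
tool_rot: [-1.565, 0.008, 0.963]
force: [0.6, 0.6, -0.5]
width: -0.0
```

apply_moves(
  commands=[
    [[-0.2, 0, -0.85, 0, 0.65, 0], [-0.2, 0, -0.85, 0, 0.65, 0], [-0.2, 0, -0.85, 0, 0.65, 0], [-0.2, 0, -0.85, 0, 0.65, 0], [-0.2, 0, -0.85, 0, 0.65, 0], [-0.2, 0, -0.85, 0, 0.65, 0], [-0.2, 0, -0.8, 0, 0.65, 0], [-0.2, 0, -0.8, 0, 0.65, 0]],
  ],
)

```text
clock: 1.48
eef_pos: [504.4, 296.7, 305.7]
tool_rot: [-1.571, 0.012, 0.486]
force: [1.2, 0.7, 0.4]
width: -0.1
```

apply_moves(
  commands=[
    [[-0.2, 0, -0.8, 0, 0.65, 0], [-0.2, 0, -0.8, 0, 0.65, 0], [-0.2, 0, -0.8, 0, 0.65, 0], [-0.2, 0, -0.8, 0, 0.65, 0], [-0.2, 0, -0.8, 0, 0.65, 0], [-0.2, 0, -0.8, 0, 0.65, 0], [0, 0, 0, 0, 0, 0], [0, 0, 0, 0, 0, 0]],
  ],
)

```text
clock: 2.15
eef_pos: [523.0, 79.9, 305.7]
tool_rot: [-1.581, 0.012, 0.111]
force: [0.3, 0.9, -0.1]
width: 0.2
```

Run:
```python
from h import *
d=snap('wrist','wrist1'); s=readout.read_state()
print(s['clock'],s['eef_pos'],s['tool_rot'],s['qpos'])
for p in[(501,-11,14),(609,155,60),(474,137,16),(476,-154,11)]: print(p,proj(d,p).round())
```

```text
2.2 [523.0297877   79.039864   305.77471093] [-1.58212302  0.01249694  0.11094095] [-0.50329586  0.40373149  0.42330285  1.75009285 -0.17507334  1.03947245
  0.09185562]
(501, -11, 14) [256. 229.]
(609, 155, 60) [376. 101.]
(474, 137, 16) [244. 103.]
(476, -154, 11) [228. 325.]
```

View pics/wrist1.png

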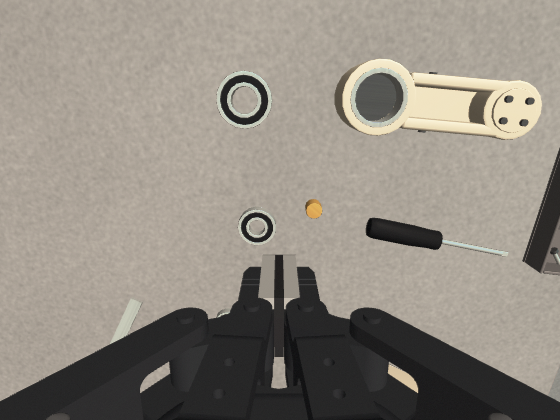

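The wrist view shows the medium bearing at about (256,228), where I predicted (256,229), and the open bore at about (379,97). The large bearing is at (244,99). I'll refine both targets from this view.

```bash
cat >> h.py <<'E'
from scipy.spatial.transform import Rotation as Ro
def go(p,yaw):
    s=readout.read_state(); R=Ro.from_euler('xyz',s['tool_rot'])
    T=Ro.from_euler('xyz',[-np.pi/2,0,yaw])
    print('pos',s['eef_pos'].round(1),'t',s['clock'],'shift units',(R.inv().apply(np.array(p)-s['eef_pos'])/40).round(2),'turn units',np.degrees((R.inv()*T).as_rotvec()/5).round(2))
E
python3 - <<'E'
from h import *
d=dict(np.load('pics/wrist1.npz'))
print(ray(d,256.5,227.5,14),ray(d,379,97,60))
go((501,-11,150),.1)
E
```

```text
[501.90941306  -8.92654297  14.        ] [611.29241174 159.17635137  60.        ]
pos [523.   79.  305.8] t 2.2 shift units [-0.75  3.93 -2.13] turn units [ 0.13  0.13 -0.14]
```

apply_moves(
  commands=[
    [[-0.25, 0, -0.7, 0.13, 0.13, -0.14], [-0.25, 0.5, -0.7, 0, 0, 0], [-0.2, 0.8, -0.7, 0, 0, 0], [0, 0.8, 0, 0, 0, 0], [0, 0.8, 0, 0, 0, 0], [0, 0.8, 0, 0, 0, 0], [0, 0.5, 0, 0, 0, 0], [0, 0, 0, 0, 0, 0]],
  ],
)

```text
clock: 2.87
eef_pos: [510.0, 1.5, 133.3]
tool_rot: [-1.566, -0.011, 0.121]
force: [-0.5, -0.4, 0.8]
width: 0.1
```

Run:
```python
from h import *
go((502,-9.5,46),.1)
```

```text
pos [510.    1.5 133.3] t 2.8667 shift units [-0.26  2.18 -0.26] turn units [-0.06  0.24  0.13]
```

apply_moves(
  commands=[
    [[-0.27, 0.3, -0.27, 0, 0.2, 0.13], [0, 0.5, 0, 0, 0, 0], [0, 0.5, 0, 0, 0, 0], [0, 0.5, 0, 0, 0, 0], [0, 0.4, 0, 0, 0, 0], [0, 0, 0, 0, 0, 0], [0, 0, 0, 0, 0, 0], [0, 0, 0, 0, 0, 0]],
  ],
)

```text
clock: 3.53
eef_pos: [508.1, -0.1, 46.8]
tool_rot: [-1.561, -0.009, 0.12]
force: [-0.1, 0.3, 0.7]
width: -0.3
```

Run:
```python
from h import *
go((502,-9.5,46),.1)
a=snap('scene','scene2')['image'][120:270,120:320]; b=snap('side','side2')['image'][170:320,190:390]
m=np.hstack([cv2.resize(x,None,fx=2,fy=2,interpolation=cv2.INTER_CUBIC) for x in(a,b)])
cv2.imwrite('pics/crop2.png',m[...,::-1])
```

```text
pos [ 5.081e+02 -1.000e-01  4.680e+01] t 3.5333 shift units [-0.18  0.02 -0.22] turn units [-0.12  0.23  0.1 ]
```

View pics/crop2.png

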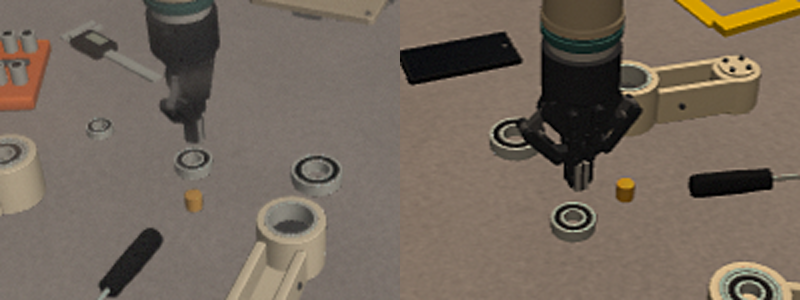

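The fingertips are above the medium bearing, clear of it and about 11 mm off centre. Small moves undershoot, so I'll trim with larger numbers and then dwell.

apply_moves(
  commands=[
    [[-0.3, 0, -0.4, 0, 0.2, 0], [-0.15, 0, -0.2, 0, 0, 0], [0, 0, 0, 0, 0, 0], [0, 0, 0, 0, 0, 0], [0, 0, 0, 0, 0, 0], [0, 0, 0, 0, 0, 0], [0, 0, 0, 0, 0, 0], [0, 0, 0, 0, 0, 0]],
  ],
)

```text
clock: 4.3
eef_pos: [497.7, -24.1, 51.3]
tool_rot: [-1.56, -0.02, 0.106]
force: [-0.1, -0.2, 0.5]
width: 0.4
```

apply_moves(
  commands=[
    [[0, 0, 0, 0, 0, 0], [0, 0, 0, 0, 0, 0], [0, 0, 0, 0, 0, 0], [0, 0, 0, 0, 0, 0], [0, 0, 0, 0, 0, 0], [0, 0, 0, 0, 0, 0], [0, 0, 0, 0, 0, 0], [0, 0, 0, 0, 0, 0]],
  ],
)

```text
clock: 4.97
eef_pos: [497.9, -22.9, 50.9]
tool_rot: [-1.56, -0.019, 0.108]
force: [0.2, -0.4, -0.1]
width: 0.2
```

Run:
```python
from h import *
go((502,-9.5,46),.1)
```

```text
pos [497.9 -22.9  50.9] t 4.9667 shift units [0.14 0.13 0.32] turn units [-0.13  0.09  0.22]
```

apply_moves(
  commands=[
    [[0.15, 0.1, 0.33, 0, 0, 0.2], [0, 0, 0, 0, 0, 0], [0, 0, 0, 0, 0, 0], [0, 0, 0, 0, 0, 0], [0, 0, 0, 0, 0, 0], [0, 0, 0, 0, 0, 0], [0, 0, 0, 0, 0, 0], [0, 0, 0, 0, 0, 0]],
  ],
)

```text
clock: 5.63
eef_pos: [501.4, -11.5, 47.5]
tool_rot: [-1.561, -0.001, 0.105]
force: [-0.2, -0.0, 0.4]
width: -0.2
```

Run:
```python
from h import *
go((502,-9.5,46),.1)
```

```text
pos [501.4 -11.5  47.5] t 5.6333 shift units [0.02 0.04 0.05] turn units [-0.11  0.06  0.01]
```

The TCP is within 2 mm of the centre, so now I dwell.

apply_moves(
  commands=[
    [[0, 0, 0, 0, 0, 0], [0, 0, 0, 0, 0, 0], [0, 0, 0, 0, 0, 0], [0, 0, 0, 0, 0, 0], [0, 0, 0, 0, 0, 0], [0, 0, 0, 0, 0, 0], [0, 0, 0, 0, 0, 0], [0, 0, 0, 0, 0, 0]],
  ],
)

```text
clock: 6.3
eef_pos: [501.2, -12.1, 47.6]
tool_rot: [-1.561, -0.001, 0.104]
force: [0.4, 0.5, -0.6]
width: 0.5
```

apply_moves(
  commands=[
    [[0, 0, 0, 0, 0, 0], [0, 0, 0, 0, 0, 0], [0, 0, 0, 0, 0, 0], [0, 0, 0, 0, 0, 0], [0, 0, 0, 0, 0, 0], [0, 0, 0, 0, 0, 0], [0, 0, 0, 0, 0, 0], [0, 0, 0, 0, 0, 0]],
  ],
)

```text
clock: 6.97
eef_pos: [501.2, -12.1, 47.6]
tool_rot: [-1.561, -0.001, 0.104]
force: [0.4, -0.1, 0.0]
width: -0.2
```

apply_moves(
  commands=[
    [[0, 0, 0, 0, 0, 0], [0, 0, 0, 0, 0, 0], [0, 0, 0, 0, 0, 0], [0, 0, 0, 0, 0, 0], [0, 0, 0, 0, 0, 0], [0, 0, 0, 0, 0, 0], [0, 0, 0, 0, 0, 0], [0, 0, 0, 0, 0, 0]],
  ],
)

```text
clock: 7.63
eef_pos: [501.3, -12.1, 47.6]
tool_rot: [-1.561, -0.001, 0.104]
force: [0.3, 0.6, -0.1]
width: 0.0
```

Run:
```python
from h import *
a=snap('scene','scene3')['image'][150:270,130:330]; b=snap('side','side3')['image'][190:310,190:390]
m=np.hstack([cv2.resize(x,None,fx=2,fy=2,interpolation=cv2.INTER_CUBIC) for x in(a,b)])
cv2.imwrite('pics/crop3.png',m[...,::-1])
go((502,-9.5,46),.1)
go((502,-9.5,160),.1)
```

```text
pos [501.3 -12.   47.7] t 7.7333 shift units [0.02 0.04 0.06] turn units [-0.11  0.05  0.01]
pos [501.3 -12.   47.7] t 7.7333 shift units [ 0.03 -2.81  0.09] turn units [-0.11  0.05  0.01]
```

View pics/crop3.png

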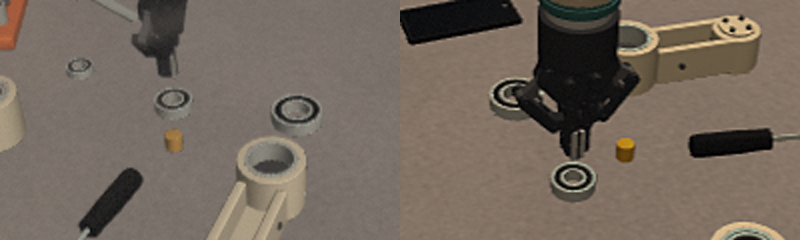

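Both views show the tips right over the medium bearing (scene crop 173,100; side crop 574,178) with nothing disturbed. It has dwelt over 2 s, so I rise and cross to the bore.

apply_moves(
  commands=[
    [[0, -0.9, 0, 0, 0, 0], [0, -0.9, 0, 0, 0, 0], [0, -0.9, 0, 0, 0, 0], [0, -0.8, 0, 0, 0, 0], [0, -0.3, 0, 0, 0, 0], [0.5, 0, 0.65, 0, 0, 0], [0.5, 0, 0.65, 0, 0, 0], [0.5, 0, 0.65, 0, 0, 0]],
  ],
)

```text
clock: 8.4
eef_pos: [550.3, 63.1, 206.8]
tool_rot: [-1.564, 0.006, 0.088]
force: [0.5, -1.0, -0.1]
width: -0.0
```

apply_moves(
  commands=[
    [[0.5, 0, 0.65, 0, 0, 0], [0.5, 0, 0.65, 0, 0, 0], [0.4, 0, 0.5, 0, 0, 0], [0, 0, 0, 0, 0, 0], [0, 0, 0, 0, 0, 0], [0, 0, 0, 0, 0, 0], [0, 0, 0, 0, 0, 0], [0, 0, 0, 0, 0, 0]],
  ],
)

```text
clock: 9.07
eef_pos: [602.2, 151.2, 206.4]
tool_rot: [-1.56, 0.005, 0.097]
force: [0.1, 0.8, 0.1]
width: -0.4
```

Run:
```python
from h import *
d=snap('wrist','wrist4'); print(proj(d,(610,157,60)))
go((610,157,95),.1)
```

```text
[289.86147422 186.61282186]
pos [602.3 150.8 206.5] t 9.1167 shift units [0.22 2.79 0.11] turn units [-0.12 -0.04 -0.06]
```

View pics/wrist4.png

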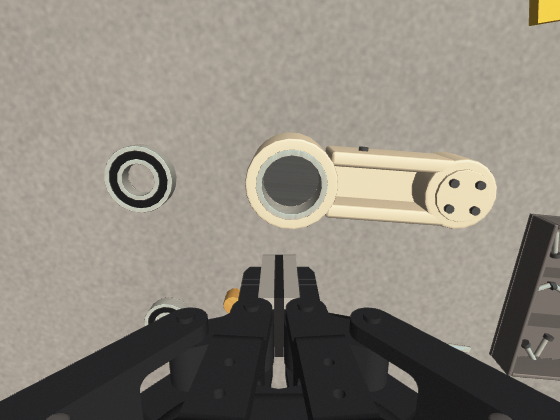

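The wrist view shows the empty bore's mouth at about (291,184), against a predicted (290,187), so the target holds to about 2 mm. Now I descend.

apply_moves(
  commands=[
    [[0.22, 0.3, 0.15, 0, 0, 0], [0, 0.6, 0, 0, 0, 0], [0, 0.6, 0, 0, 0, 0], [0, 0.6, 0, 0, 0, 0], [0, 0.5, 0, 0, 0, 0], [0, 0, 0, 0, 0, 0], [0, 0, 0, 0, 0, 0], [0, 0, 0, 0, 0, 0]],
  ],
)

```text
clock: 9.78
eef_pos: [611.6, 150.3, 103.5]
tool_rot: [-1.562, -0.0, 0.084]
force: [-0.5, 0.1, -0.8]
width: 0.2
```

Run:
```python
from h import *
go((610.5,157.5,94),.1)
```

```text
pos [611.6 150.3 103.5] t 9.7833 shift units [-0.01  0.24  0.18] turn units [-0.1  -0.18  0.  ]
```

apply_moves(
  commands=[
    [[0, 0.25, 0.2, 0, 0, 0], [0, 0, 0, 0, 0, 0], [0, 0, 0, 0, 0, 0], [0, 0, 0, 0, 0, 0], [0, 0, 0, 0, 0, 0], [0, 0, 0, 0, 0, 0], [0, 0, 0, 0, 0, 0], [0, 0, 0, 0, 0, 0]],
  ],
)

```text
clock: 10.45
eef_pos: [614.5, 159.8, 98.8]
tool_rot: [-1.56, -0.01, 0.084]
force: [0.1, 0.6, -1.1]
width: 0.3
```

Run:
```python
from h import *
go((610.5,157.5,94),.1)
a=snap('scene','scene5')['image'][150:270,130:330]; b=snap('side','side5')['image'][150:270,220:420]
m=np.hstack([cv2.resize(x,None,fx=2,fy=2,interpolation=cv2.INTER_CUBIC) for x in(a,b)])
cv2.imwrite('pics/crop5.png',m[...,::-1])
```

```text
pos [614.5 159.8  98.8] t 10.45 shift units [-0.11  0.12 -0.05] turn units [-0.12 -0.18  0.12]
```

View pics/crop5.png

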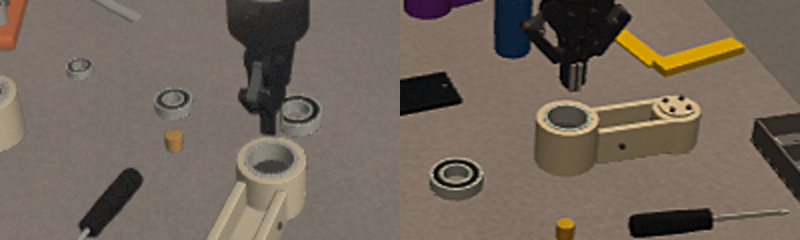

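The tips are over the open bore (scene crop 270,130; side crop 572,88) with a clear gap. One small trim, then the dwell.

apply_moves(
  commands=[
    [[-0.1, 0.2, -0.05, 0, 0, 0.1], [0, 0, 0, 0, 0, 0], [0, 0, 0, 0, 0, 0], [0, 0, 0, 0, 0, 0], [0, 0, 0, 0, 0, 0], [0, 0, 0, 0, 0, 0], [0, 0, 0, 0, 0, 0], [0, 0, 0, 0, 0, 0]],
  ],
)

```text
clock: 11.22
eef_pos: [609.9, 156.8, 89.2]
tool_rot: [-1.56, 0.001, 0.084]
force: [-0.4, -0.3, -0.1]
width: -0.1
```

apply_moves(
  commands=[
    [[0, 0, 0, 0, 0, 0], [0, 0, 0, 0, 0, 0], [0, 0, 0, 0, 0, 0], [0, 0, 0, 0, 0, 0], [0, 0, 0, 0, 0, 0], [0, 0, 0, 0, 0, 0], [0, 0, 0, 0, 0, 0], [0, 0, 0, 0, 0, 0]],
  ],
)

```text
clock: 11.88
eef_pos: [610.2, 157.0, 89.6]
tool_rot: [-1.56, 0.0, 0.084]
force: [-0.7, -0.0, -0.8]
width: -0.1
```

apply_moves(
  commands=[
    [[0, 0, 0, 0, 0, 0], [0, 0, 0, 0, 0, 0], [0, 0, 0, 0, 0, 0], [0, 0, 0, 0, 0, 0], [0, 0, 0, 0, 0, 0], [0, 0, 0, 0, 0, 0], [0, 0, 0, 0, 0, 0], [0, 0, 0, 0, 0, 0]],
  ],
)

```text
clock: 12.55
eef_pos: [610.1, 157.0, 89.5]
tool_rot: [-1.56, 0.0, 0.084]
force: [0.3, -0.9, -0.3]
width: -0.2
```

apply_moves(
  commands=[
    [[0, 0, 0, 0, 0, 0], [0, 0, 0, 0, 0, 0], [0, 0, 0, 0, 0, 0], [0, 0, 0, 0, 0, 0], [0, 0, 0, 0, 0, 0], [0, 0, 0, 0, 0, 0], [0, 0, 0, 0, 0, 0], [0, 0, 0, 0, 0, 0]],
  ],
)

```text
clock: 13.22
eef_pos: [610.2, 156.9, 89.5]
tool_rot: [-1.56, 0.0, 0.084]
force: [-0.4, -0.0, -0.4]
width: 0.2
```

Run:
```python
from h import *
go((610.5,157.5,94),.1)
s=readout.read_state(); g=s['eef_pos']-19*Ro.from_euler('xyz',s['tool_rot']).apply([0,1,0])
e=g-np.array([610.5,157.5,60]); print('grasp offset',e.round(1),'force',s['force'])
if np.hypot(e[0],e[1])<10 and 30<e[2]<65: finish_job(); print('handed in')
```

```text
pos [610.2 156.9  89.5] t 13.2167 shift units [ 0.01 -0.11  0.01] turn units [-0.12 -0.19 -0.  ]
grasp offset [-0.3 -0.8 48.5] force [-0.36795519 -0.02566043 -0.38673046]
the job is handed in; nothing more can be done
handed in
```

I pointed at the medium bearing and then at the empty ivory bore, each for over 2 s, and handed the job in at 13.2 s still pointing at the bore.

- **Bearing:** the fingertips settled about 2 to 3 mm from the measured centre, with the grasp point about 53 mm above its top. A first trim there overshot by about 14 mm horizontally before I corrected it.
- **Bore:** at hand-in the grasp point was about 1 mm off the measured bore centre and 48 mm above its mouth.
- **Contact:** the wrist force stayed within about ±1.2 N per axis throughout. That includes readings in free air, so it cannot by itself rule out a contact above 0.5 N. Both close crops showed a clear gap, and the bearings visible in them looked undisturbed. I did not re-measure the bearings at the end.
- **Camera agreement:** the outside cameras' bearing centre and bore centre matched the wrist view to about 2 to 5 mm. One early outside-camera measurement of the bearing disagreed by about 6 mm.

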